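# Drift a shelving gusset into line and fit its bolt

### The job

The corner gusset of this shelving frame hangs on one snug bolt and has swung out of line. Push the drift pin down through the gusset and post holes until its collar sits flat on the gusset, easing it in by feel rather than forcing it and never shoving the gusset with the gripper itself, and leave it standing there; then put the bolt through the gusset and rail holes until its head sits flat. Leave the carton, spanner and tub where they are.

Things in the scene. Friction and masses are not known exactly. Their poses are not given: they have to be found in the camera images.
- board: Plywood assembly board, 270 x 270 x 12 mm, fixed; origin under its centre, z up. A shelving frame corner is strapped on it with wooden straps (tops at 72 mm, their bolts 77): grey angle post 50 mm wide along board y, grey rail 40 mm wide along +x. On them lies the gusset, a flat bright corner plate 4 mm thick, legs 40 mm wide, its top at 66 mm. Under the holes: 4 mm of post or rail, then 46 mm of free space.
- corner_bolt (a point): Drawing place, on the gusset's top, of the snug corner bolt on which the gusset pivots: board x -45, y -45 mm. The bolt's head is 18 mm across and stands 14 mm above the gusset. (Real place: off along board y as said at post_hole. The dark holes in bare post beyond the gusset have no part in the job.)
- post_hole (a point): Drawing place of the 15 mm post hole, where the drift goes, at gusset-top height: board x -45, y +45 mm. The frame was strapped down by eye: the whole of it (post, rail, gusset, all holes alike) really lies up to 18 mm from its drawing place, either way along board y, none in x. No reading tells this: it is felt with the drift's nose, then as a side push on it in the hole, or seen. It stays put when worked on.
- rail_hole (a point): Drawing place of the 15 mm rail hole, where the bolt goes, at gusset-top height: board x +45, y -45 mm. The real hole is off along board y by the same unknown amount as the post hole (up to 18 mm). With the drift home in the post hole, the drift's own place shows this amount to about 0.5 mm.
- gusset (a joint): Turn of the gusset about the corner bolt, rad, counterclockwise from above; 0 is in line with the frame. Starts at 0.05 to 0.066: its own 15 mm holes, 90 mm from the corner bolt, then lie 4.5 to 6 mm off those below, the post one towards board -x and the rail one towards board +y. The snug bolt holds it by friction: about 7 N at a hole moves it, and it stays where it is put.
- drift: Steel drift pin, about 150 g, upright in the timber block. Origin: centre of the collar's underside, z towards the handle. Below it: 12 mm of 14 mm barrel, then a 28 mm taper to a rounded 5 mm nose, 41 mm in all. Above: collar 30 mm across, 6 mm thick, then a dark round handle 16 mm across, 56 mm long (top at 62 mm). Wedging the gusset over takes about 5 N downward.
- bolt: Steel socket-head bolt, about 45 g, upright in the timber block. Origin: centre of the head's underside, z towards the head. Round head 18 mm across, 12 mm high; shank 12 mm across, 30 mm long, its last 2.5 mm bevelled to 9 mm across.
- rack: Timber block, 150 x 56 x 50 mm high, fixed, origin at the centre of its underside. Two 16 mm holes, 46 mm deep, at x = -42 and +42 mm of its own frame; the drift's collar and the bolt's head rest on its top, either one in either hole.
- carton: Bystander: cardboard carton with a blue band, 90 x 170 x 65 mm high, loose, origin under its centre.
- spanner: Bystander: steel spanner about 190 mm long, lying loose, origin under its middle.
- tub: Bystander: round grey plastic tub, 90 mm across and 50 mm high, loose, origin under its centre.

How it is judged:
By the outcome, as a careful person would: the job done as asked, in the order asked, and still so for the second after the job is handed in, with the robot touching nothing.
It also fails if it takes over 72 s, if anything falls off the work surface, if the arm or the gripper's body presses on something with over 40 N, if the wrist force passes 120 N, or if a joint passes its speed limit or range.

### The arm

A 6-joint arm with a two-finger parallel gripper is mounted at the origin on the work surface. World frame = base frame: x ahead of the robot, y to its left, z up, the work surface at z = 0. Lengths are in m, angles in rad, forces in N, time in s.
With the tool pointing down it reaches from about 0.4 to 0.825 m from the base axis. Payload 7 kg.
Tool frame: the origin (TCP) lies midway between the tips of the shut fingers; the grasp point (between the pads) lies 19 mm behind it; z points along the fingers, y is the line along which they close (so a half turn about z gives the same grasp; the last joint's range is limited). The gripper opens to 88 mm and grips with 3 to 60 N. Pads are 19 mm wide; open, the fingers measure 130 mm over their backs; the gripper's body (78 mm by 193 mm) begins 47 mm behind the grasp point.
Start: joints at [-0.85, 0.359, 0.012, 0, -1.224, -0.288], TCP at [0.283, -0.613, 0.227] pointing down, gripper open.
Joint ranges: [-3.07, 3.07], [-1.43, 2.12], [-1.02, 1.25], [-3.03, 1.67], [-3.05, -0], [-3.03, 3.03]. Speed limits (rad/s): [2.39, 2.39, 3.01, 3.14, 3.14, 3.14].

### API

Orientations are given as [roll, pitch, yaw] about the fixed x, y, z axes, in that order (R = Rz(yaw) Ry(pitch) Rx(roll)).
In Python, from station import arm gives the robot as it stands.
- The arm moves only by the tool servo_tool, never from a script. Its argument "deltas" is a list of rows, each a list of 7 numbers: the closure, from -1 (fully open) to 1 (shut), then the shift along the tool's x, y, z in mm, then the turn, a rotation vector about the tool's x, y, z in degrees. In form: [[gripper, x, y, z, ax, ay, az], ...]. A call has 1 to 20 rows; each row shifts and turns the commanded pose from where the row before left it, along the tool's axes as they then stand; what a row does not reach is not made up. A row lasts 1/12 s, in which the tool goes at most 41.7 mm and 7.16 degrees, less where a joint would pass 70% of its speed; a pose out of reach is approached as far as the arm can. A call is refused whole if a number of a shift passes 41.7 or a number of a turn 7.16, either way. A call with a gripper value outside its range is refused whole. The fingers move at their own pace and stop on an object; "squeeze" is the grip in N (left out, the last holds). Time passes only in rows, so rows that do not move let the fingers close. It gives the time, the measured TCP pose, the force, the opening and the grip force at its end, in the units of the state.
- arm.get_state(): the state, without advancing time (a new reading comes with each control period).
- arm.grab_frame(name): name is "scene" or "top" or "wrist"; returns a dict with "color" (480x640x3 uint8, red, green, blue), "K" (3x3 intrinsics, pixels), "position" and "orientation" of the camera in the world. Camera axes: x right, y down, z forward; pixel columns grow to the right and rows downward; lengths in m; the calibration is good to about 2 mm. A picture is of the moment at which its call begins. There is no depth.
- arm.job_done(): hands the job in; it is judged then, once.
Trained networks look in a picture, given as the dict that the camera call returned (one of the last four; its "shot" number tells which), for a name from the list of things; names that differ only in an ending like _2 or _b are one class to them, and where a whole thing is asked for, a point or a joint stands for the part that bears it (a point fixed in the world has none). Each returns a list of dicts, best first, with "conf" (0 to 1); they miss things now and then, are a little off and sometimes report something else, mostly with a low value. They report only what shows in the picture. A call takes as long as a camera call.
- arm.recognise(query, picture): "at" ([x, y, z] in m, in the coordinates of the camera as it stood for that picture, good to about 4 mm: the middle of the surface that is visible of it).
The state is a dict: "t": time; "q": joint angles; "qd": joint speeds; "joint_efforts": joint torques, N m; "eef_pos": TCP position; "ee_rot": TCP orientation; "force": force on the tool from outside, world axes, zero at the start; "moment": the same for the moment, N m; "width": finger opening in m; "gripper_force": force on a finger pad.
Only numpy, scipy, OpenCV 4.12 (cv2) and the standard library are available. Lean on these libraries where they do the work, as an engineer would, in place of code of your own. Each camera call takes 0.05 s, during which the arm holds its last target. There are 200 camera calls.

## Working session

There is one attempt and no reset: what is moved stays moved. The work goes in short steps, Python scripts to look and compute and a tool call to move; the robot and the scene stay as the last step left them, time stands still between calls to the robot, and variables do not carry over. Pictures are saved under pics/ and viewed, at most 10 in all, crops included, and the job is handed in when it is done.

Besides the shell and the picture viewer there is one more tool, called after "Emit:" by a JSON object that holds its "api" and its "payload". servo_tool: Moves the arm, as the interface text tells. Its arguments: {"type":"object","properties":{"deltas":{"type":"array","items":{"type":"array","items":{"type":"number"}}},"squeeze":{"type":"number"}},"required":["deltas"]}

```bash
ls; mkdir -p pics
cat > h.py <<'E'
import numpy as np, cv2
from scipy.spatial.transform import Rotation as R
from station import arm
def Rm(o):
    o=np.array(o,float)
    if o.shape==(3,3): return o
    return R.from_euler('xyz',o).as_matrix() if o.size==3 else R.from_quat(o).as_matrix()
def shot(cam,name=None):
    f=arm.grab_frame(cam)
    if name: cv2.imwrite('pics/'+name+'.png',cv2.cvtColor(f['color'],cv2.COLOR_RGB2BGR))
    return f
def world(f,p): return Rm(f['orientation'])@np.array(p)+np.array(f['position'])
def proj(f,w):
    c=Rm(f['orientation']).T@(np.array(w)-np.array(f['position'])); u=np.array(f['K'])@c; return u[:2]/u[2]
def plane(f,uv,z):
    d=Rm(f['orientation'])@np.linalg.inv(np.array(f['K']))@np.array([uv[0],uv[1],1.]); o=np.array(f['position'])
    return o+d*(z-o[2])/d[2]
def find(f,n,k=2):
    for r in arm.recognise(n,f)[:k]:
        w=world(f,r['at']); print(n,round(r['conf'],2),np.round(w,4),np.round(proj(f,w)))
E
python3 - <<'E'
from h import *
print(arm.get_state())
for c in ('top','scene'):
    f=shot(c,c+'0'); print(c,f['position'],f['orientation'],f['K'])
    for n in ('board','gusset','corner_bolt','post_hole','rail_hole','drift','bolt','rack','carton','spanner','tub'): find(f,n)
E
```

```text
pics
{'t': 0.0, 'q': array([-8.49889279e-01,  3.59411373e-01,  1.10214048e-02, -3.34241436e-04,
       -1.22408604e+00, -2.88125292e-01]), 'qd': array([-0.00019644, -0.00069279, -0.00090484,  0.000138  ,  0.00107759,
       -0.00030982]), 'joint_efforts': array([-8.23904193e-04, -5.82716775e+01,  2.93055171e+01,  6.99745104e+00,
        6.75518837e-03, -1.47328960e-04]), 'eef_pos': array([ 0.28286497, -0.61231936,  0.22559341]), 'ee_rot': array([ 3.13989292e+00, -1.76084212e-04, -2.70892459e+00]), 'force': array([-0.04797719, -1.12064435,  0.00888026]), 'moment': array([-0.04935237,  0.08274551,  0.02511811]), 'gripper_force': 0.0, 'width': 0.08785880896116693}
top [ 0.36437141 -0.01981623  1.73725448] [-3.04497511 -0.00408478 -1.57827871] [[618.55037625   0.         318.64062677]
 [  0.         618.55037625 237.04725376]
 [  0.           0.           1.        ]]
board 0.95 [0.5397 0.1562 0.0121] [253. 235.]
gusset 0.86 [0.5147 0.1306 0.0694] [260. 242.]
gusset 0.57 [ 0.4949 -0.1638  0.0507] [368. 249.]
corner_bolt 0.74 [0.5408 0.1585 0.0104] [252. 234.]
corner_bolt 0.68 [0.5169 0.1
[... 652 characters left out ...]
     1.        ]]
board 0.78 [0.5739 0.1476 0.0108] [389. 275.]
gusset 0.86 [0.5162 0.1296 0.0641] [380. 243.]
gusset 0.18 [ 0.6714 -0.4644  0.0674] [119. 291.]
corner_bolt 0.61 [0.5761 0.1498 0.0152] [390. 274.]
post_hole 0.81 [0.5735 0.1543 0.0124] [392. 274.]
rail_hole 0.62 [0.575  0.1504 0.0121] [390. 274.]
drift 0.76 [ 0.4594 -0.1586  0.0773] [264. 227.]
bolt 0.63 [ 0.5375 -0.1714  0.0614] [257. 252.]
rack 0.75 [ 0.531  -0.1668  0.0466] [260. 255.]
carton 0.92 [ 0.6754 -0.4637  0.0687] [119. 292.]
carton 0.23 [ 0.531  -0.1677  0.0497] [259. 254.]
spanner 0.98 [0.4902 0.5023 0.0085] [519. 251.]
spanner 0.33 [0.5726 0.1565 0.0137] [393. 273.]
tub 0.67 [ 0.3904 -0.4959  0.0291] [137. 229.]
```

Run:
```python
import cv2
a=cv2.imread('pics/top0.png')[170:310,200:420]; a=cv2.resize(a,None,fx=3.6,fy=3.6,interpolation=cv2.INTER_CUBIC)
cv2.imwrite('pics/topc.png',a)
```

```text
(no output)
```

View pics/topc.png

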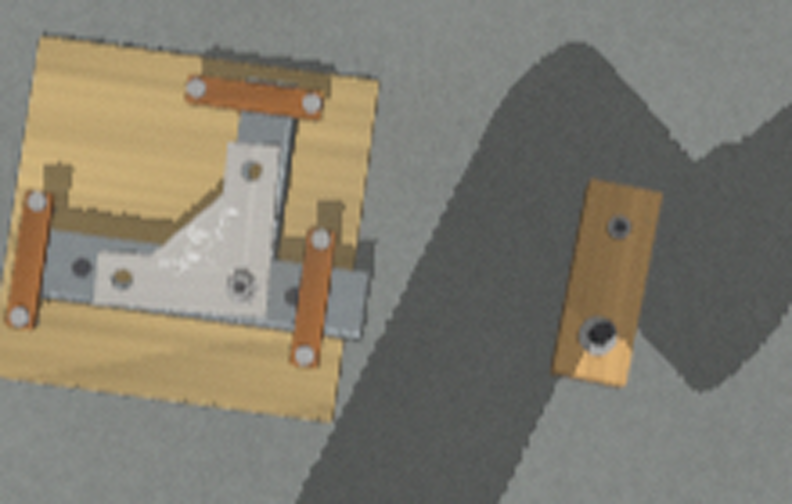

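The board crop shows the corner bolt at crop (240,285), the post hole at (122,278) and the rail hole at (250,170). The drift handle is at (600,332) and the bolt at (619,227).

Run:
```python
from h import *
f=arm.grab_frame('top'); P=lambda u,z:plane(f,(u[0]/3.6+200,u[1]/3.6+170),z)
for n,u,z in [('TL',(40,35),.012),('TR',(379,80),.012),('BR',(332,420),.012),('corner',(240,285),.08),('post',(122,278),.066),('rail',(250,170),.066),('drift',(600,332),.112),('bolt',(619,227),.062)]: print(n,np.round(P(u,z),4))
w=arm.grab_frame('wrist'); s=arm.get_state(); T=Rm(s['ee_rot'])
print('cam in tool',T.T@(np.array(w['position'])-s['eef_pos']),'\n',T.T@Rm(w['orientation']),w['K'])
```

```text
TL [0.6964 0.2745 0.012 ]
TR [0.6589 0.0086 0.012 ]
BR [0.3935 0.0464 0.012 ]
corner [0.4932 0.112  0.08  ]
post [0.5002 0.2019 0.066 ]
rail [0.5815 0.1057 0.066 ]
drift [ 0.4544 -0.1535  0.112 ]
bolt [ 0.5366 -0.1731  0.062 ]
cam in tool [ 0.07441937  0.00091985 -0.15716142] 
 [[-5.76260376e-04 -9.61598812e-01 -2.74458363e-01]
 [ 9.99999760e-01 -4.48604275e-04 -5.27886628e-04]
 [ 3.84491959e-04 -2.74458602e-01  9.61598840e-01]] [[380.08982804   0.         320.36958974]
 [  0.         380.08982804 241.95099461]
 [  0.           0.           1.        ]]
```

Emit:
{"api": "servo_tool", "payload": {"deltas": [[-1, 0, 0, 0, 0, 0, 6.58], [-1, 0, 0, 0, 0, 0, 6.58], [-1, 0, 0, 0, 0, 0, 6.58], [-1, 0, 0, 0, 0, 0, 6.58], [-1, 0, 0, 0, 0, 0, 6.58], [-1, -8.1, 36.8, 0, 0, 0, 0], [-1, -8.1, 36.8, 0, 0, 0, 0], [-1, -8.1, 36.8, 0, 0, 0, 0], [-1, -8.1, 36.8, 0, 0, 0, 0], [-1, -8.1, 36.8, 0, 0, 0, 0], [-1, -8.1, 36.8, 0, 0, 0, 0], [-1, -8.1, 36.8, 0, 0, 0, 0], [-1, -8.1, 36.8, 0, 0, 0, 0], [-1, -8.1, 36.8, 0, 0, 0, 0], [-1, -8.1, 36.8, 0, 0, 0, 0], [-1, -8.1, 36.8, 0, 0, 0, 0], [-1, -8.1, 36.8, 0, 0, 0, 0], [-1, -8.1, 36.8, 0, 0, 0, 0], [-1, 0, 0, 0, 0, 0, 0]], "squeeze": 25}}

```text
t: 2.88
eef_pos: [0.4568, -0.1495, 0.2271]
ee_rot: [3.141, 0.002, 3.004]
force: [0.5, -0.7, -0.3]
width: 0.0877
gripper_force: 0.0
```

Run:
```python
from h import *
f=shot('wrist','w1'); s=arm.get_state(); print(s['eef_pos'],s['ee_rot'],s['t'],s['force'])
for n in('drift','bolt','rack'): find(f,n)
```

```text
[ 0.4559402  -0.15124762  0.22692179] [3.14128144e+00 1.01558039e-03 3.00499330e+00] 2.9333 [-0.55913645 -0.70944388 -0.06535432]
drift 0.68 [ 0.448  -0.1573  0.0699] [309. 216.]
bolt 0.89 [ 0.5325 -0.1734  0.0594] [306. 304.]
rack 0.58 [ 0.4808 -0.1582  0.0452] [314. 245.]
```

View pics/w1.png

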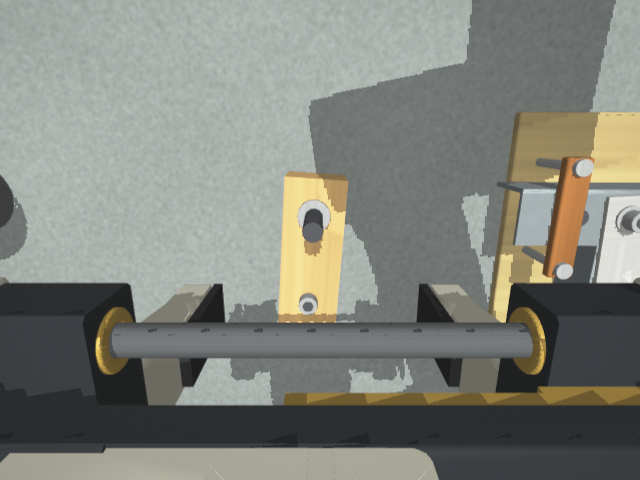

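The handle top is at (313,232), the collar ring is centred at about (314,216), and the bolt head is at (308,302).

Run:
```python
from h import *
f=arm.grab_frame('wrist'); s=arm.get_state(); T=Rm(s['ee_rot'])
for n,u,z in [('top',(313,232),.112),('collar',(314,216.5),.056),('bolt',(308,302),.062)]:
    p=plane(f,u,z); print(n,p, 'tool mm',(T.T@(p-s['eef_pos']))*1000)
print(s['eef_pos'])
```

```text
top [ 0.44907226 -0.15845943  0.112     ] tool mm [  4.73355606  -4.61017483 114.55602385]
collar [ 0.44938112 -0.15867843  0.056     ] tool mm [  4.38890387  -4.78067696 170.55598365]
bolt [ 0.52693169 -0.17559614  0.062     ] tool mm [-74.7751836  -10.54406404 164.54509029]
[ 0.45442779 -0.15456331  0.22655515]
```

Run:
```python
from h import *
f=arm.grab_frame('wrist'); s=arm.get_state(); print(s['eef_pos'],s['t'])
f=shot('wrist','w2'); s=arm.get_state(); print(s['eef_pos'],s['t'],f['position'],f['orientation'])
a=cv2.imread('pics/w2.png')[170:330,260:380]; cv2.imwrite('pics/w2c.png',cv2.resize(a,None,fx=3.75,fy=3.75,interpolation=cv2.INTER_CUBIC))
```

```text
[ 0.45436796 -0.15481518  0.22654257] 3.1833
[ 0.45434328 -0.15493641  0.22652563] 3.2333 [ 0.38037837 -0.14371324  0.38372945] [2.86354404e+00 1.40069441e-04 1.42740672e+00]
```

View pics/w2c.png

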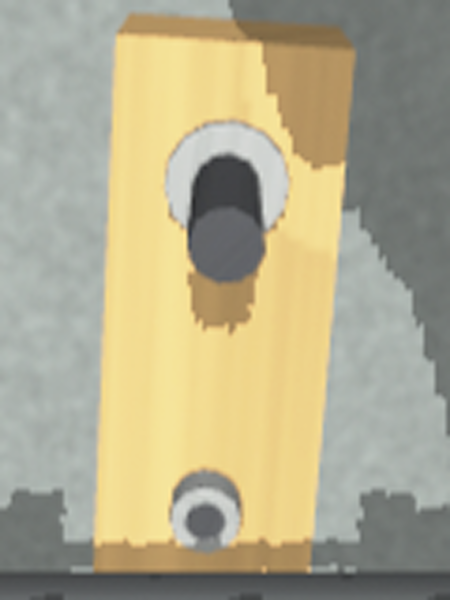

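In the settled crop the handle top is at (227,245), i.e. full-frame (320.5,235.3). The collar is at (320.5,218.5) and the bolt head top at (314.9,306.8).

```bash
cat >> h.py <<'E'
def tool(f,uv,z):
    s=arm.get_state(); p=plane(f,uv,z); print(np.round(p,4),'tool mm',np.round(Rm(s['ee_rot']).T@(p-s['eef_pos'])*1000,1))
E
python3 - <<'E'
from h import *
f=arm.grab_frame('wrist')
tool(f,(320.5,235.3),.112);tool(f,(320.5,218.5),.056);tool(f,(314.9,306.8),.062)
E
```

```text
[ 0.4521 -0.1541  0.112 ] tool mm [  2.4   0.5 114.5]
[ 0.4517 -0.154   0.056 ] tool mm [  2.7   0.5 170.5]
[ 0.5323 -0.1709  0.062 ] tool mm [-79.4  -4.7 164.5]
```

Emit:
{"api": "servo_tool", "payload": {"deltas": [[-1, 1.2, 0.2, 31.4, 0, 0, 0], [-1, 1.2, 0.2, 31.4, 0, 0, 0], [-1, 0, 0, 31.4, 0, 0, 0], [-1, 0, 0, 31.4, 0, 0, 0], [-1, 0, 0, 31.4, 0, 0, 0], [-1, 0, 0, 0, 0, 0, 0], [1, 0, 0, 0, 0, 0, 0], [1, 0, 0, 0, 0, 0, 0], [1, 0, 0, 0, 0, 0, 0], [1, 0, 0, 0, 0, 0, 0], [1, 0, 0, 0, 0, 0, 0], [1, 0, 0, 0, 0, 0, 0], [1, 0, 0, 0, 0, 0, 0], [1, 0, 0, 0, 0, 0, 0]], "squeeze": 30}}

```text
t: 4.45
eef_pos: [0.4526, -0.1532, 0.0699]
ee_rot: [3.141, 0.001, 3.0]
force: [-0.5, 0.0, 0.2]
width: 0.0399
gripper_force: 0.0
```

Emit:
{"api": "servo_tool", "payload": {"deltas": [[1, 0, 0, 0, 0, 0, 0], [1, 0, 0, 0, 0, 0, 0], [1, 0, 0, 0, 0, 0, 0], [1, 0, 0, 0, 0, 0, 0], [1, 0, 0, 0, 0, 0, 0], [1, 0, 0, 0, 0, 0, 0], [1, 0, 0, 0, 0, 0, 0]], "squeeze": 30}}

```text
t: 5.03
eef_pos: [0.4523, -0.1535, 0.0695]
ee_rot: [-3.141, -0.0, 3.0]
force: [-0.4, -5.0, -1.0]
width: 0.0154
gripper_force: 30.0
```

Emit:
{"api": "servo_tool", "payload": {"deltas": [[1, 0, 0, -20, 0, 0, 0], [1, 0, 0, -38, 0, 0, 0], [1, 0, 0, -38, 0, 0, 0], [1, -0.3, 33.2, 0, 0, 0, 0], [1, -0.3, 33.2, 0, 0, 0, 0], [1, -0.3, 33.2, 0, 0, 0, 0], [1, -0.3, 33.2, 0, 0, 0, 0], [1, -0.3, 33.2, 0, 0, 0, 0], [1, -0.3, 33.2, 0, 0, 0, 0], [1, -0.3, 33.2, 0, 0, 0, 0], [1, -0.3, 33.2, 0, 0, 0, 0], [1, -0.3, 33.2, 0, 0, 0, 0], [1, 0, 0, 0, 0, 0, 0], [1, 0, 0, 0, 0, 0, 0], [1, 0, 0, 0, 0, 0, 0], [1, 0, 0, 0, 0, 0, 0], [1, 0, 0, 0, 0, 0, 0]]}}

```text
t: 6.45
eef_pos: [0.497, 0.1413, 0.1655]
ee_rot: [3.142, -0.0, 2.999]
force: [0.9, 0.4, -1.4]
width: 0.0155
gripper_force: 30.0
```

Run:
```python
from h import *
f=shot('wrist','w3'); s=arm.get_state(); print(s['eef_pos'],s['ee_rot'],s['t'],s['force'],s['width'],f['position'],f['orientation'])
```

```text
[0.49706175 0.1413658  0.1656184 ] [ 3.14142912e+00 -6.96679339e-05  2.99894064e+00] 6.5 [ 0.21973717  0.32023625 -0.50560853] 0.015609580438924062 [0.42298009 0.15242234 0.32271858] [2.86370354e+00 6.42741084e-05 1.42766558e+00]
```

View pics/w3.png

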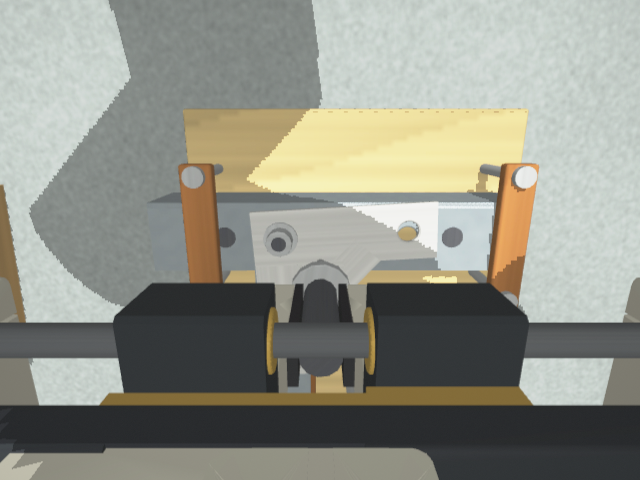

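The corner bolt is at about (279,241) and the gusset post hole at about (408,231). I'll zoom in on it.

Run:
```python
import cv2
a=cv2.imread('pics/w3.png')[205:265,380:480]; cv2.imwrite('pics/w3c.png',cv2.resize(a,None,fx=8,fy=8,interpolation=cv2.INTER_CUBIC))
```

```text
(no output)
```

View pics/w3c.png

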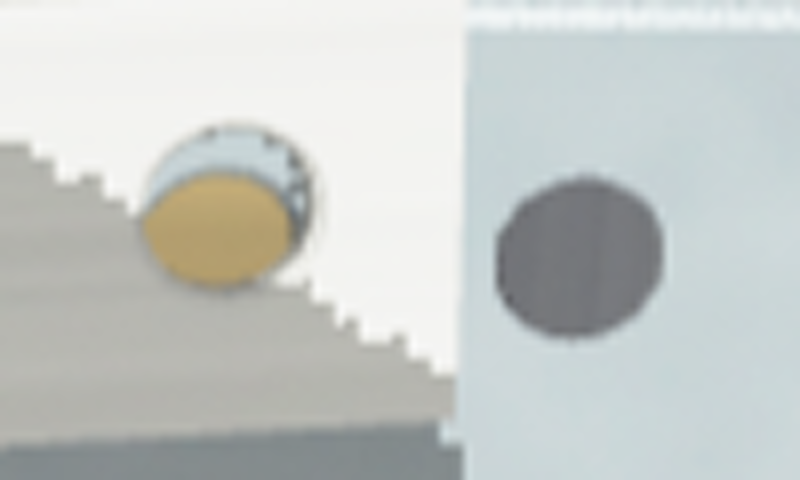

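Run:
```python
from h import *
f=arm.grab_frame('wrist')
for uv,z in [((408.75,231),.066),((408,236.4),.062),((278.8,240.5),.08),((452.5,237.1),.062)]: tool(f,uv,z)
find(f,'gusset');find(f,'post_hole')
```

```text
[0.4966 0.2041 0.066 ] tool mm [ 9.5 61.9 99.7]
[0.5016 0.204  0.062 ] tool mm [  4.5  62.6 103.7]
[0.4867 0.1154 0.08  ] tool mm [  6.6 -27.2  85.7]
[0.5066 0.2353 0.062 ] tool mm [  4.   94.3 103.7]
gusset 0.88 [0.4956 0.1523 0.0656] [335. 240.]
gusset 0.37 [0.4714 0.171  0.0475] [355. 198.]
post_hole 0.89 [0.4707 0.1705 0.0441] [354. 196.]
```

Emit:
{"api": "servo_tool", "payload": {"deltas": [[1, 3, 31, 0, 0, 0, 0], [1, 4, 31.2, 0, 0, 0, 0], [1, 0, 0, 15, 0, 0, 0], [1, 0, 0, 15, 0, 0, 0], [1, 0, 0, 6, 0, 0, 0], [1, 0, 0, 0, 0, 0, 0], [1, 0, 0, 0, 0, 0, 0]]}}

```text
t: 7.23
eef_pos: [0.4992, 0.2044, 0.1297]
ee_rot: [-3.141, -0.0, 3.0]
force: [0.1, 0.1, -1.7]
width: 0.0153
gripper_force: 30.0
```

Emit:
{"api": "servo_tool", "payload": {"deltas": [[1, 0, 0, 2, 0, 0, 0], [1, 0, 0, 2, 0, 0, 0], [1, 0, 0, 1, 0, 0, 0], [1, 0, 0, 0, 0, 0, 0]]}}

```text
t: 7.57
eef_pos: [0.4991, 0.2046, 0.1247]
ee_rot: [3.141, 0.0, 3.0]
force: [-0.1, -0.1, -1.8]
width: 0.0152
gripper_force: 30.0
```

Emit:
{"api": "servo_tool", "payload": {"deltas": [[1, -0.3, 0, 1.5, 0, 0, 0], [1, -0.3, 0, 1.5, 0, 0, 0], [1, -0.3, 0, 1.5, 0, 0, 0], [1, -0.1, 0, 1.5, 0, 0, 0], [1, 0, 0, 0, 0, 0, 0]]}}

```text
t: 7.98
eef_pos: [0.4999, 0.2045, 0.1181]
ee_rot: [-3.141, -0.0, 3.0]
force: [-0.4, -0.3, -1.9]
width: 0.0151
gripper_force: 30.0
```

Emit:
{"api": "servo_tool", "payload": {"deltas": [[1, -0.3, 0, 1.5, 0, 0, 0], [1, -0.3, 0, 1.5, 0, 0, 0], [1, -0.3, 0, 1.5, 0, 0, 0], [1, 0, 0, 1.5, 0, 0, 0], [1, 0, 0, 0, 0, 0, 0]]}}

```text
t: 8.4
eef_pos: [0.5004, 0.2042, 0.1121]
ee_rot: [-3.141, -0.001, 3.0]
force: [-1.9, -0.0, -1.5]
width: 0.0156
gripper_force: 30.0
```

Emit:
{"api": "servo_tool", "payload": {"deltas": [[1, -0.3, 0, 1.2, 0, 0, 0], [1, -0.3, 0, 1.2, 0, 0, 0], [1, 0, 0, 1.2, 0, 0, 0], [1, 0, 0, 0, 0, 0, 0]]}}

```text
t: 8.73
eef_pos: [0.5004, 0.2039, 0.1085]
ee_rot: [-3.14, -0.002, 3.0]
force: [-4.9, -0.1, 1.3]
width: 0.0154
gripper_force: 30.0
```

Emit:
{"api": "servo_tool", "payload": {"deltas": [[1, 0, 0, 1, 0, 0, 0], [1, 0, 0, 1, 0, 0, 0], [1, 0, 0, 1, 0, 0, 0], [1, 0, 0, 0, 0, 0, 0]]}}

```text
t: 9.07
eef_pos: [0.5003, 0.2038, 0.1055]
ee_rot: [-3.14, -0.002, 3.0]
force: [-6.7, 0.2, 1.6]
width: 0.0156
gripper_force: 30.0
```

Emit:
{"api": "servo_tool", "payload": {"deltas": [[1, 0, 0, 1, 0, 0, 0], [1, 0, 0, 1, 0, 0, 0], [1, 0, 0, 1, 0, 0, 0], [1, 0, 0, 0, 0, 0, 0]]}}

```text
t: 9.4
eef_pos: [0.5004, 0.2038, 0.1026]
ee_rot: [-3.14, -0.002, 3.0]
force: [-6.2, -0.1, 2.3]
width: 0.0156
gripper_force: 30.0
```

Emit:
{"api": "servo_tool", "payload": {"deltas": [[1, 0, 0, 1, 0, 0, 0], [1, 0, 0, 1, 0, 0, 0], [1, 0, 0, 1, 0, 0, 0], [1, 0, 0, 0, 0, 0, 0]]}}

```text
t: 9.73
eef_pos: [0.5006, 0.2038, 0.0998]
ee_rot: [-3.14, -0.002, 3.0]
force: [-5.7, -0.6, 2.5]
width: 0.0155
gripper_force: 30.0
```

Emit:
{"api": "servo_tool", "payload": {"deltas": [[1, 0, 0, 1, 0, 0, 0], [1, 0, 0, 1, 0, 0, 0], [1, 0, 0, 1, 0, 0, 0], [1, 0, 0, 0, 0, 0, 0]]}}

```text
t: 10.07
eef_pos: [0.5008, 0.2038, 0.0969]
ee_rot: [-3.14, -0.001, 3.0]
force: [-4.2, -1.7, 1.9]
width: 0.0159
gripper_force: 30.0
```

Emit:
{"api": "servo_tool", "payload": {"deltas": [[1, -0.4, -0.3, 0.5, 0, 0, 0], [1, 0, 0, 1, 0, 0, 0], [1, 0, 0, 1, 0, 0, 0], [1, 0, 0, 0, 0, 0, 0]]}}

```text
t: 10.4
eef_pos: [0.5013, 0.2036, 0.0943]
ee_rot: [-3.141, -0.001, 3.0]
force: [-4.5, -1.7, 2.4]
width: 0.0153
gripper_force: 30.0
```

Emit:
{"api": "servo_tool", "payload": {"deltas": [[1, 0, -0.3, 1, 0, 0, 0], [1, 0, 0, 1, 0, 0, 0], [1, 0, 0, 0.5, 0, 0, 0], [1, 0, 0, 0, 0, 0, 0]]}}

```text
t: 10.73
eef_pos: [0.5015, 0.2035, 0.0919]
ee_rot: [-3.141, -0.001, 3.0]
force: [-4.2, -1.6, 2.2]
width: 0.0157
gripper_force: 30.0
```

Emit:
{"api": "servo_tool", "payload": {"deltas": [[1, 0, -0.3, 1, 0, 0, 0], [1, 0, 0, 1, 0, 0, 0], [1, 0, 0, 0.5, 0, 0, 0], [1, 0, 0, 0, 0, 0, 0]]}}

```text
t: 11.07
eef_pos: [0.5015, 0.2034, 0.0893]
ee_rot: [-3.141, -0.0, 3.0]
force: [-5.2, -0.5, 2.8]
width: 0.0155
gripper_force: 30.0
```

Emit:
{"api": "servo_tool", "payload": {"deltas": [[1, 0, 0, 1, 0, 0, 0], [1, 0, 0, 1, 0, 0, 0], [1, 0, 0, 0.8, 0, 0, 0], [1, 0, 0, 0, 0, 0, 0]]}}

```text
t: 11.4
eef_pos: [0.5015, 0.2034, 0.0865]
ee_rot: [-3.141, -0.0, 3.0]
force: [-5.1, -0.8, 1.7]
width: 0.0156
gripper_force: 30.0
```

Emit:
{"api": "servo_tool", "payload": {"deltas": [[1, 0, 0, 0.5, 0, 0, 0], [1, 0, 0, 0.5, 0, 0, 0], [1, 0, 0, 0.3, 0, 0, 0], [1, 0, 0, 0, 0, 0, 0]]}}

```text
t: 11.73
eef_pos: [0.5016, 0.2034, 0.0854]
ee_rot: [-3.141, -0.0, 3.0]
force: [-5.7, -1.5, 4.0]
width: 0.0151
gripper_force: 30.0
```

Emit:
{"api": "servo_tool", "payload": {"deltas": [[1, 0, 0, 0.3, 0, 0, 0], [1, 0, 0, 0.3, 0, 0, 0], [1, 0, 0, 0, 0, 0, 0], [1, 0, 0, 0, 0, 0, 0]]}}

```text
t: 12.07
eef_pos: [0.5018, 0.2033, 0.0854]
ee_rot: [-3.142, 0.0, 3.0]
force: [-7.2, -1.8, 7.8]
width: 0.0155
gripper_force: 30.0
```

Emit:
{"api": "servo_tool", "payload": {"deltas": [[-1, 0, 0, 0, 0, 0, 0], [-1, 0, 0, 0, 0, 0, 0], [-1, 0, 0, 0, 0, 0, 0], [-1, 0, 0, -8, 0, 0, 0], [-1, 0, 0, -30, 0, 0, 0], [-1, 0, 0, -41, 0, 0, 0], [-1, 0, 0, 0, 0, 0, 0]]}}

```text
t: 12.65
eef_pos: [0.5058, 0.2057, 0.1717]
ee_rot: [3.135, 0.009, 3.002]
force: [1.6, -0.1, 1.4]
width: 0.0566
gripper_force: 0.0
```

Emit:
{"api": "servo_tool", "payload": {"deltas": [[-1, -8.5, -36.7, 0, 0, 0, 0], [-1, -8.5, -36.7, 0, 0, 0, 0], [-1, -8.5, -36.7, 0, 0, 0, 0], [-1, -8.5, -36.7, 0, 0, 0, 0], [-1, -8.5, -36.7, 0, 0, 0, 0], [-1, -8.5, -36.7, 0, 0, 0, 0], [-1, -8.5, -36.7, 0, 0, 0, 0], [-1, -8.5, -36.7, 0, 0, 0, 0], [-1, -8.5, -36.7, 0, 0, 0, 0], [-1, -8.5, -36.7, 0, 0, 0, 0], [-1, 0, 0, 0, 0, 0, 0], [-1, 0, 0, 0, 0, 0, 0], [-1, 0, 0, 0, 0, 0, 0], [-1, 0, 0, 0, 0, 0, 0]]}}

```text
t: 13.82
eef_pos: [0.5345, -0.1712, 0.1641]
ee_rot: [3.141, 0.001, 3.001]
force: [0.1, -0.2, -0.7]
width: 0.0878
gripper_force: 0.0
```

Run:
```python
from h import *
f=shot('wrist','w4'); s=arm.get_state(); print(s['eef_pos'],s['ee_rot'],s['t'],s['force'],f['position'],f['orientation'])
t=shot('top','t4')
a=cv2.imread('pics/w4.png')[180:300,260:380]; b=cv2.imread('pics/t4.png')[210:260,225:285]
a=cv2.resize(a,(400,400),interpolation=cv2.INTER_CUBIC);b=cv2.resize(b,(400,333),interpolation=cv2.INTER_CUBIC)
b=cv2.copyMakeBorder(b,0,67,0,0,cv2.BORDER_CONSTANT); cv2.imwrite('pics/c4.png',cv2.hconcat([a,b]))
find(f,'bolt')
```

```text
[ 0.53442829 -0.17089102  0.16407592] [3.14146867e+00 5.39436031e-04 3.00151442e+00] 13.8667 [ 0.28677428  0.48518629 -0.77070205] [ 0.4603109  -0.16023232  0.32119137] [ 2.86281124e+00 -5.93144259e-05  1.42949772e+00]
bolt 0.57 [ 0.5316 -0.1698  0.0618] [321. 239.]
```

View pics/c4.png

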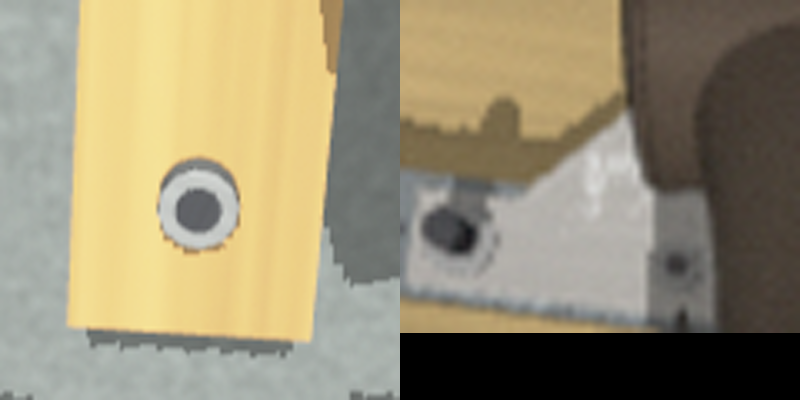

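The drift stands upright in the hole with its collar on the gusset. The bolt head centre is at about (319.4,243) in the wrist picture.

Run:
```python
from h import *
f=arm.grab_frame('wrist'); print(arm.get_state()['eef_pos']); tool(f,(319.4,243),.062)
```

```text
[ 0.5344632  -0.17085576  0.16402224]
[ 0.5345 -0.171   0.062 ] tool mm [  0.   -0.2 102. ]
```

Emit:
{"api": "servo_tool", "payload": {"deltas": [[-1, 0, 0, 35, 0, 0, 0], [-1, 0, 0, 35, 0, 0, 0], [1, 0, 0, 30, 0, 0, 0], [1, 0, 0, 12, 0, 0, 0], [1, 0, 0, 0, 0, 0, 0], [1, 0, 0, 0, 0, 0, 0], [1, 0, 0, 0, 0, 0, 0], [1, 0, 0, 0, 0, 0, 0], [1, 0, 0, 0, 0, 0, 0], [1, 0, 0, 0, 0, 0, 0], [1, 0, 0, 0, 0, 0, 0], [1, 0, 0, 0, 0, 0, 0], [1, 0, 0, 0, 0, 0, 0], [1, 0, 0, 0, 0, 0, 0], [1, 0, 0, 0, 0, 0, 0], [1, 0, 0, 0, 0, 0, 0]], "squeeze": 30}}

```text
t: 15.35
eef_pos: [0.5343, -0.1719, 0.0519]
ee_rot: [-3.142, 0.0, 3.0]
force: [-0.5, -0.2, 2.6]
width: 0.0164
gripper_force: 30.0
```

Emit:
{"api": "servo_tool", "payload": {"deltas": [[1, 0, 0, -20, 0, 0, 0], [1, 0, 0, -40, 0, 0, 0], [1, 0, 0, -40, 0, 0, 0], [1, -0.8, 36.1, 0, 0, 0, 0], [1, -0.8, 36.1, 0, 0, 0, 0], [1, -0.8, 36.1, 0, 0, 0, 0], [1, -0.8, 36.1, 0, 0, 0, 0], [1, -0.8, 36.1, 0, 0, 0, 0], [1, -0.8, 36.1, 0, 0, 0, 0], [1, 0, 0, 0, 0, 0, 0], [1, 0, 0, 0, 0, 0, 0], [1, 0, 0, 0, 0, 0, 0], [1, 0, 0, 0, 0, 0, 0], [1, 0, 0, 0, 0, 0, 0]]}}

```text
t: 16.52
eef_pos: [0.5693, 0.0408, 0.1517]
ee_rot: [-3.141, -0.0, 2.999]
force: [-1.4, -0.4, -0.6]
width: 0.016
gripper_force: 30.0
```

Run:
```python
from h import *
f=shot('wrist','w5'); s=arm.get_state(); print(s['eef_pos'],s['ee_rot'],s['t'],s['force'],s['width'],f['position'],f['orientation'])
a=cv2.imread('pics/w5.png')[170:350,260:500]; cv2.imwrite('pics/w5c.png',cv2.resize(a,None,fx=3.33,fy=3.33,interpolation=cv2.INTER_CUBIC))
```

```text
[0.5693103  0.04082344 0.15174899] [-3.14148381e+00 -1.74689991e-04  2.99869514e+00] 16.5667 [-0.4801594   0.08488935 -0.25682269] 0.01697664807989515 [0.49529465 0.05198187 0.30888234] [2.86369827e+00 2.15723018e-04 1.42742876e+00]
```

View pics/w5c.png

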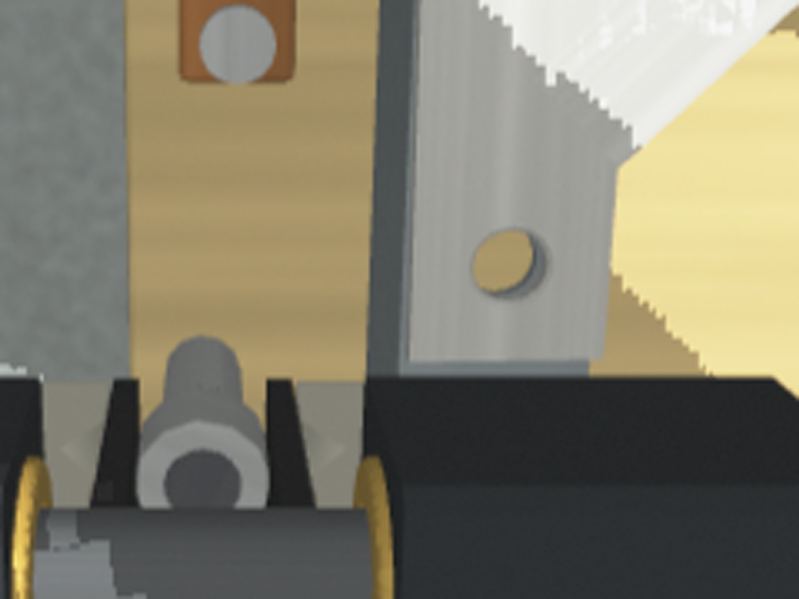

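The gusset rail hole is at crop (510,263.5), i.e. full-frame (413.1,249.1). The bolt is held upright, with its head at (321.3,315.3).

Run:
```python
from h import *
f=arm.grab_frame('wrist'); print(arm.get_state()['eef_pos']); tool(f,(413.1,249.1),.066); tool(f,(321.3,315.3),.1618); tool(f,(320.9,276),.1198)
find(f,'gusset',1)
```

```text
[0.56937827 0.04092807 0.15178466]
[0.5777 0.1026 0.066 ] tool mm [ 0.5 62.3 85.8]
[0.5691 0.0417 0.1618] tool mm [  0.4   0.7 -10. ]
[0.5674 0.0418 0.1198] tool mm [ 2.1  0.6 32. ]
```

Emit:
{"api": "servo_tool", "payload": {"deltas": [[1, 0, 30.6, 0, 0, 0, 0], [1, 0, 30.6, 0, 0, 0, 0], [1, 0, 0, 20, 0, 0, 0], [1, 0, 0, 20, 0, 0, 0], [1, 0, 0, 10, 0, 0, 0], [1, 0, 0, 0, 0, 0, 0], [1, 0, 0, 2, 0, 0, 0], [1, 0, 0, 2, 0, 0, 0], [1, 0, 0, 1, 0, 0, 0], [1, 0, 0, 0, 0, 0, 0]]}}

```text
t: 17.5
eef_pos: [0.5785, 0.1024, 0.0974]
ee_rot: [3.141, 0.001, 3.0]
force: [-1.0, -0.2, 0.0]
width: 0.0165
gripper_force: 30.0
```

Emit:
{"api": "servo_tool", "payload": {"deltas": [[1, 0.3, 0, 1.5, 0, 0, 0], [1, 0, 0, 1.5, 0, 0, 0], [1, 0, 0, 1.5, 0, 0, 0], [1, 0, 0, 1.5, 0, 0, 0], [1, 0, 0, 1.5, 0, 0, 0], [1, 0, 0, 0, 0, 0, 0]]}}

```text
t: 18.0
eef_pos: [0.5776, 0.1025, 0.0889]
ee_rot: [-3.141, -0.001, 3.0]
force: [-0.3, -0.2, -1.0]
width: 0.0167
gripper_force: 30.0
```

Emit:
{"api": "servo_tool", "payload": {"deltas": [[1, 0, 0, 2.5, 0, 0, 0], [1, 0, 0, 2.5, 0, 0, 0], [1, 0, 0, 2.5, 0, 0, 0], [1, 0, 0, 0, 0, 0, 0]]}}

```text
t: 18.33
eef_pos: [0.5774, 0.1024, 0.0811]
ee_rot: [-3.141, -0.001, 3.0]
force: [0.6, 0.4, -0.5]
width: 0.0164
gripper_force: 30.0
```

Emit:
{"api": "servo_tool", "payload": {"deltas": [[1, 0, 0, 2.5, 0, 0, 0], [1, 0, 0, 2.5, 0, 0, 0], [1, 0, 0, 2.5, 0, 0, 0], [1, 0, 0, 2, 0, 0, 0], [1, 0, 0, 0, 0, 0, 0]]}}

```text
t: 18.75
eef_pos: [0.5775, 0.1024, 0.0717]
ee_rot: [-3.141, -0.001, 3.0]
force: [0.7, 0.2, -0.7]
width: 0.0169
gripper_force: 30.0
```

Emit:
{"api": "servo_tool", "payload": {"deltas": [[1, 0, 0, 1.5, 0, 0, 0], [1, 0, 0, 1, 0, 0, 0], [1, 0, 0, 0, 0, 0, 0], [0.4, 0, 0, 0, 0, 0, 0], [0.4, 0, 0, 0, 0, 0, 0], [0.4, 0, 0, 0, 0, 0, 0], [0.4, 0, 0, 0, 0, 0, 0], [0.4, 0, 0, -10, 0, 0, 0], [0.4, 0, 0, -30, 0, 0, 0], [0.4, 0, -20, -30, 0, 0, 0], [0.4, 0, -35, 0, 0, 0, 0], [0.4, 0, -35, 0, 0, 0, 0], [0.4, 0, 0, 0, 0, 0, 0], [0.4, 0, 0, 0, 0, 0, 0], [0.4, 0, 0, 0, 0, 0, 0]]}}

```text
t: 20.0
eef_pos: [0.5654, 0.0133, 0.1405]
ee_rot: [3.141, 0.001, 2.999]
force: [0.1, -0.2, 0.5]
width: 0.0264
gripper_force: 0.0
```

Run:
```python
from h import *
f=shot('wrist','w6'); s=arm.get_state(); print(s['eef_pos'],s['t'],s['force'],s['width'])
g=shot('scene','s6'); a=cv2.imread('pics/w6.png')[100:400,240:640]; b=cv2.imread('pics/s6.png')[200:290,330:450]
b=cv2.resize(b,(400,300),interpolation=cv2.INTER_CUBIC); cv2.imwrite('pics/c6.png',cv2.hconcat([a,b]))
```

```text
[0.56546461 0.01376692 0.14027675] 20.05 [8.05540720e-01 2.50538185e-04 4.72821123e-01] 0.02630299391890143
```

View pics/c6.png

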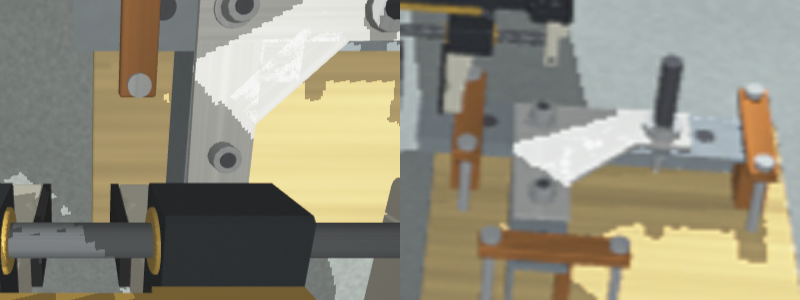

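Emit:
{"api": "servo_tool", "payload": {"deltas": [[0.4, 20, 0, -30, 0, 0, 0], [0.4, 30, 0, -30, 0, 0, 0], [0.4, 30, 20, -20, 0, 0, 0], [0.4, 0, 20, 0, 0, 0, 0], [0.4, 0, 0, 0, 0, 0, 0], [0.4, 0, 0, 0, 0, 0, 0], [0.4, 0, 0, 0, 0, 0, 0], [0.4, 0, 0, 0, 0, 0, 0]]}}

```text
t: 20.77
eef_pos: [0.492, 0.0642, 0.2186]
ee_rot: [-3.141, -0.001, 3.0]
force: [0.1, 0.1, -0.2]
width: 0.0263
gripper_force: 0.0
```

Run:
```python
from h import *
f=shot('wrist','w7'); s=arm.get_state(); print(s['eef_pos'],s['t'])
im=cv2.imread('pics/w7.png'); o=[]
for (x,y,z0,z1) in [(.5018,.2033,.072,.128),(.5777,.1022,.066,.078)]:
    u=proj(f,(x,y,z0)); v=proj(f,(x,y,z1)); c=np.clip(((u+v)/2).astype(int),40,[599,439]); print(u,v,c-40)
    o.append(cv2.resize(im[c[1]-40:c[1]+40,c[0]-40:c[0]+40],(400,400),interpolation=cv2.INTER_CUBIC))
cv2.imwrite('pics/c7.png',cv2.hconcat(o))
```

```text
[0.49205296 0.06399468 0.2185352 ] 20.8167
[490.66862143 216.38224431] [526.4268355  233.74331567] [468 185]
[375.63728991 312.91265741] [377.56542314 319.20140339] [336 276]
```

View pics/c7.png

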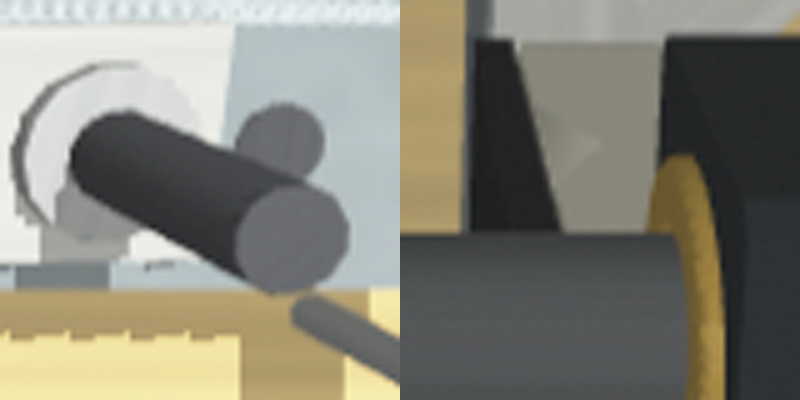

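The drift's handle top is at (526.4,233), right where an upright, seated drift should show. Next I'll zoom in on the bolt.

Run:
```python
import cv2
a=cv2.imread('pics/w6.png')[235:285,440:500]; b=cv2.imread('pics/s6.png')[235:275,350:398]
r=lambda i:cv2.resize(i,(400,333),interpolation=cv2.INTER_CUBIC)
cv2.imwrite('pics/c8.png',cv2.hconcat([r(a),r(b)]))
```

```text
(no output)
```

View pics/c8.png

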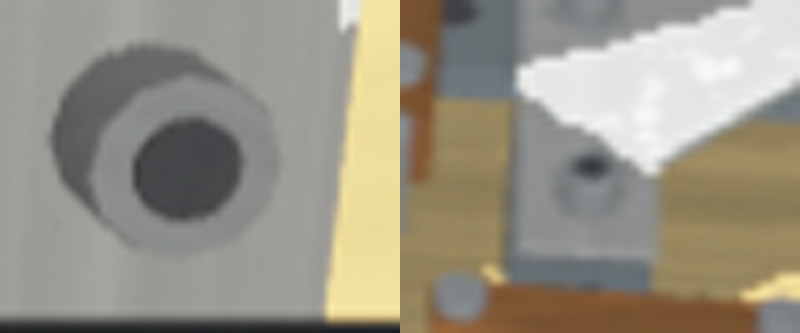

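The bolt head sits flat on the gusset with no gap visible.

```bash
python3 -c "
from station import arm; print(arm.job_done())"
```

```text
the job is handed in; nothing more can be done
None
```

I handed the job in at about 21 s. The drift stands seated in the post hole with its collar on the gusset. The bolt is through the rail hole with its head flat. The gripper never touched the gusset, and no moves went near the carton, spanner or tub.

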